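Slide the cage board into its notches and bolt it

ROBOT

A 7-joint arm with a two-finger parallel gripper is mounted at the origin on the work surface. World frame = base frame: x ahead of the robot, y to its left, z up, the work surface at z = 0. Lengths are in m, angles in rad, forces in N, time in s.
With the tool pointing down it reaches from about 0.425 to 0.925 m from the base axis. Payload 6.8 kg.
Tool frame: the origin (TCP) lies at the very end of the fingers, on their centre line; the grasp point (between the pads) lies bot.hold_point_z behind it (bot.hold_point_z is the distance from the TCP to the grasp point, in m); x points along the fingers, z is the direction in which the jaws open and shut, and the axes are right-handed (so a half turn about x gives the same grasp; the last joint's range is limited). The gripper opens to 85 mm and grips with 20 to 120 N. Pads are 22 mm wide; open, the fingers measure 114 mm over their backs; the gripper's body (76 mm by 85 mm) begins 54 mm behind the grasp point. The pads swing forward as they close: fully open they stand 13 mm farther back than shut.
Start: joints at [1.176, 0.477, 0.022, 1.555, -0.011, 1.109, -0.083], TCP at [0.191, -0.647, 0.231] pointing down, gripper open.
Joint ranges: [-2.96, 2.96], [-0.34, 2.1], [-1.41, 1.46], [0.24, 2.44], [-1.37, 4.51], [0.17, 1.92], [-2.96, 2.96]. Speed limits (rad/s): [2.39, 2.39, 3.14, 3.14, 3.14, 3.14, 3.14].

INTERFACE

Orientations are given as a unit quaternion [w, x, y, z].
In Python, from station import bot gives the robot as it stands.
- The arm moves only by the tool drive_tool, never from a script. Its arguments are lists of equal length, an entry for each row: "slide": the shift along the world's x, y, z in mm, a list of three; "turn": the turn, a rotation vector about the world's x, y, z in rad, a list of three; "gripper": the opening, from 0 (shut) to 1 (fully open). A call has 1 to 10 rows; each row is the pose to reach, as a shift and turn from the pose measured when the call began; what a row does not reach only later rows make up. A row lasts 1/10 s, in which the tool goes at most 50 mm and 8.59 degrees, less where a joint would pass 70% of its speed; a pose out of reach is approached as far as the arm can. A call with a gripper value outside its range is refused whole. The fingers move at their own pace and stop on an object; "squeeze" is the grip in N (left out, the last holds). Time passes only in rows, so rows that repeat a pose let the fingers close. It gives the time, the measured TCP pose, the force and the opening at its end, in the units of the state.
- bot.get_obs(): the state, without advancing time (a new reading comes with each control period).
- bot.read_camera(name): name is "side" or "top"; returns a dict with "color" (420x560x3 uint8, red, green, blue), "fovy" (degrees; the focal length in pixels is half the picture's height over the tangent of half this angle, whatever the lens; pixels are square), "cx", "cy" (the principal point, pixels), "R" (3x3) and "t" (3): a world point X has camera coordinates R X + t. Camera axes: x right, y down, z forward; pixel columns grow to the right and rows downward; lengths in m; the calibration is good to about 2 mm. A picture is of the moment at which its call begins. There is no depth.
- bot.hand_in(): hands the job in, once; it reports no verdict.
The state is a dict: "t": time; "q": joint angles; "joint_vel": joint speeds; "joint_torque": joint torques, N m; "eef_pos": TCP position; "tool_rot": TCP orientation; "contact_force": force on the tool from outside, world axes, zero at the start; "torque": the same for the moment, N m; "gripper_width": opening from 0.0 (shut) to 1.0 (fully open).
Only numpy, scipy, OpenCV 4.12 (cv2) and the standard library are available. Lean on these libraries where they do the work, as an engineer would, in place of code of your own. Each camera call takes 0.05 s, during which the arm holds its last target.

TASK

In the animal room, use a fingertip to push the white board along the rails of its steel dock until it drops flat into the locating notches. Then push the bolt's upright tab towards the board, fully home, so that its tongue lies over the board's edge, and leave everything released. Nothing is to be lifted, and the other things on the bench stay where they are.

Things in the scene. Friction and masses are not known exactly. Their poses are not given: they have to be found in the camera images.
- dock: Fixed steel dock, base plate 190 x 460 x 8 mm. Origin on the bench, midway between its two rails; z up; y is the sliding direction, from the rails' start (y = -225 mm) to the notches and the bolt. Rail tops are 40 mm above the bench, from x = +-43 to +-71 mm, and end at y = 115 mm. Side guides at x = +-77 to +-82 mm rise to 56 mm.
- notch (a point): Middle of one locating notch, at rail-top level. Notches are 8 mm deep and 19 mm long. Each rail has two: in its inner half at dock y = 80 mm (this one is at x = +50 mm), in its outer half at dock y = -60 mm.
- seat (a point): Point on the dock where the board's origin lies when it is seated in the middle of its play: 10 mm ahead of the dock's origin along y, 32 mm above the bench. The board starts 70 to 140 mm short of it.
- board: Loose white plastic board, 150 (x) x 180 (y) x 10 mm, about 0.35 kg, axes about parallel to the dock's. Origin under its centre, level with its feet's undersides, 20 mm below its top. Four feet, 14 mm long, at y = +70 mm (on the rails' inner halves) and -70 mm (outer halves), drop together. Origin height: 40 mm riding on the rails, 32 mm seated. Play 2 mm sideways; seated, 2.5 mm each way along the rails.
- lip (a point): Middle of the outer face of the board's upright push lip: looks along the dock's -y and is the face to push on. The lip is 50 mm wide (x), 8 mm thick, and rises 25 mm above the board's top; this point is 32 mm above the board's origin and 88 mm behind it (board y = -88 mm). The board slides with ordinary friction.
- bolt (a joint): Travel of the steel slide bolt in m: 0 open, 0.040 fully home; starts at 0 to 0.006. It moves along the dock's -y, towards the board, stays where left, takes about 2 N. Its tongue, 40 mm wide, 5 mm thick, underside 55.5 mm above the bench, passes 3.5 mm above the seated board; a board still riding on the rails blocks it. Home, it covers 24 mm of the board.
- bolt_tab (a point): Middle of the outer face of the bolt's upright tab: looks along the dock's +y, away from the board, and is the face to push on; 80.5 mm above the bench. The tab is 26 mm wide (x), 8 mm thick, and stands from 60.5 to 95.5 mm above the bench.
- housing (a point): Middle of the fixed bolt housing, behind the rails' end: 68 mm wide (x), 55 mm long (y), 60.5 mm high; a strap over its board-side end is 65 mm high. The bolt slides through it.
- water_bottle: Bystander: standing grey bottle, 60 mm across, 130 mm high, on the far side of the dock. Origin under its centre. Leave alone.
- tunnel: Bystander: standing cardboard tube, 54 mm across, 90 mm high, on the robot's side of the dock. Origin under its centre. Leave alone.
- feed_cup: Bystander: open steel cup, 72 mm across, 55 mm high, on the robot's side of the dock. Origin under its centre. Leave alone.
- spatula: Bystander: small spatula 170 mm long lying on the bench before the rails' start end, under 30 mm high. Leave alone.
- pellet_jar: Bystander: lidded jar, 72 mm across, 85 mm high, on the far side of the dock. Origin under its centre. Leave alone.
- bowl: Bystander: low white bowl, 90 mm across, 35 mm high, on the bench beyond the bolt's end of the dock. Origin under its centre. Leave alone.
Not all that is in view belongs to the job. What is shaped like the board but blue or green is not meant.

How it is judged:
On the way, in this order (a step that is already met when the one before it is completed fails the run):
1. the board has dropped flat into the notches, the bolt still open (height (world z) of board below 0.0345 m and horizontal distance between board and seat below 0.007 m and angle between board's own z axis and vertical below 0.03 rad and value of joint bolt below 0.02 m), for 0.2 s.
2. the bolt is pushed home over the seated board (value of joint bolt above 0.034 m and height (world z) of board below 0.0345 m), for 0.2 s.
At the end, for the whole second after the job is handed in: The board lies flat (within 0.03 rad) in its notches, its origin 29 to 34.5 mm above the bench and within 7 mm of the seat point seen from above, at rest; the bolt has travelled more than 34 of its 40 mm (all of step 2 and height (world z) of board above 0.029 m and horizontal distance between board and seat below 0.007 m and angle between board's own z axis and vertical below 0.03 rad and linear speed of board below 0.01 m/s); the robot touches nothing.
It fails at once if the board is lifted more than 12 mm off its rails (height (world z) of board above 0.052 m).
It fails at once if the board is tipped up (angle between board's own z axis and vertical above 0.15 rad).
It fails at once if a bystander is moved more than 25 mm (distance of any of water_bottle, tunnel, feed_cup, spatula, pellet_jar, bowl from where it was at the start of the episode above 0.025 m).
It also fails if it takes over 45 s, if anything falls off the work surface, if the arm or the gripper's body presses on something with over 40 N, if the wrist force passes 120 N, or if a joint passes its speed limit or range.

## Working session

There is one attempt and no reset: what is moved stays moved. The work goes in short steps, Python scripts to look and compute and a tool call to move; the robot and the scene stay as the last step left them, time stands still between calls to the robot, and variables do not carry over. Pictures are saved under pics/ and viewed, and the job is handed in when it is done.

Besides the shell and the picture viewer there is one more tool, called in YAML: its name, and indented under it one key for each argument. drive_tool: Moves the arm, as the interface text tells. Its arguments: {"type":"object","properties":{"slide":{"type":"array"},"turn":{"type":"array"},"gripper":{"type":"array"},"squeeze":{"type":"number"}},"required":["slide","turn","gripper"]}

```bash
ls; mkdir -p pics; python3 - <<'E'
from station import bot
import cv2,json
print(bot.get_obs(), bot.hold_point_z)
for n in ("side","top"):
    c=bot.read_camera(n); cv2.imwrite(f"pics/{n}0.png",c["color"][:,:,::-1])
    print(n,c["fovy"],c["cx"],c["cy"],c["R"],c["t"])
E
```

```text
pics
{'t': 0.0, 'q': array([ 1.17593351,  0.47774602,  0.02233911,  1.5564561 , -0.01151504,
        1.10929935, -0.08311812]), 'joint_vel': array([-0.00163   , -0.00044918,  0.00228613,  0.00010686, -0.00241075,
       -0.0025949 , -0.00020937]), 'joint_torque': array([-5.76555158e-04, -5.96444607e+01,  1.60792831e+00, -2.81196070e+01,
        1.24897849e-02,  9.23870655e-03, -2.49629880e-05]), 'eef_pos': array([ 0.19074556, -0.64687056,  0.23036   ]), 'tool_rot': array([ 0.5657858 ,  0.42376759,  0.56684172, -0.42308147]), 'contact_force': array([ 0.25503646, -0.26615971, -0.13565916]), 'torque': array([-0.06540078, -0.0467065 , -0.00663034]), 'gripper_width': 0.9976774598414219} 0.0187
side 49.230651847156665 274.7792589134639 206.03974121561993 [[-0.73908318 -0.67358778 -0.00596294]
 [-0.3362324   0.37656714 -0.8632178 ]
 [ 0.58369841 -0.63598481 -0.50479647]] [0.28756012 0.24655209 0.97334653]
top 56.05217034479597 277.69646962726154 211.07970813939102 [[ 0.02105899 -0.99974818  0.00775162]
 [-0.99756016 -0.02152782 -0.0664099 ]
 [ 0.06656005 -0.00633418 -0.99776232]] [-0.0796175   0.47775051  1.29095408]
```

View pics/side0.png

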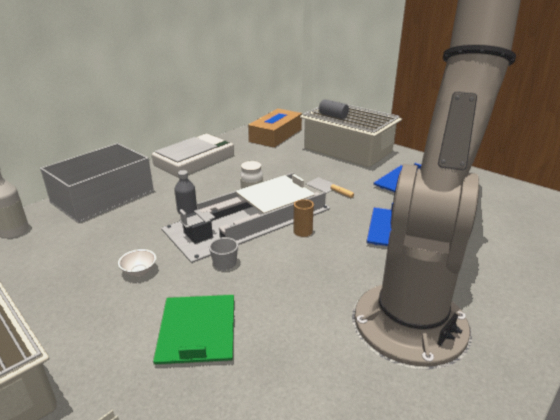

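View pics/top0.png

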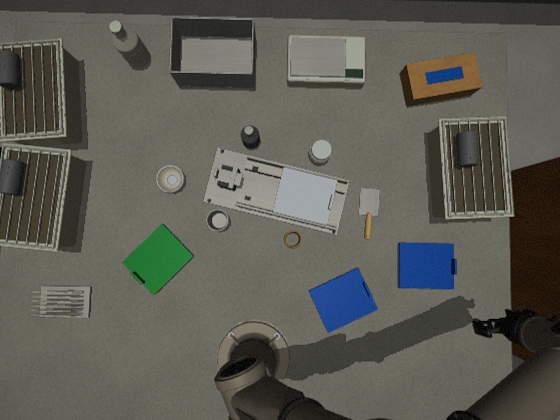

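Candidates for the board, in top pixels: white on the dock (307,195), blue (343,300) and (427,265), green (158,258), and a pale tray (325,58). I choose the white one on the dock and check it in a close crop.

```bash
python3 - <<'E'
import cv2
a=cv2.imread("pics/top0.png")[140:245,195:355]; cv2.imwrite("pics/topc.png",cv2.resize(a,None,fx=5,fy=5,interpolation=cv2.INTER_CUBIC))
a=cv2.imread("pics/side0.png")[160:255,155:360]; cv2.imwrite("pics/sidec.png",cv2.resize(a,None,fx=3.9,fy=3.9,interpolation=cv2.INTER_CUBIC))
E
```

```text
(no output)
```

View pics/topc.png

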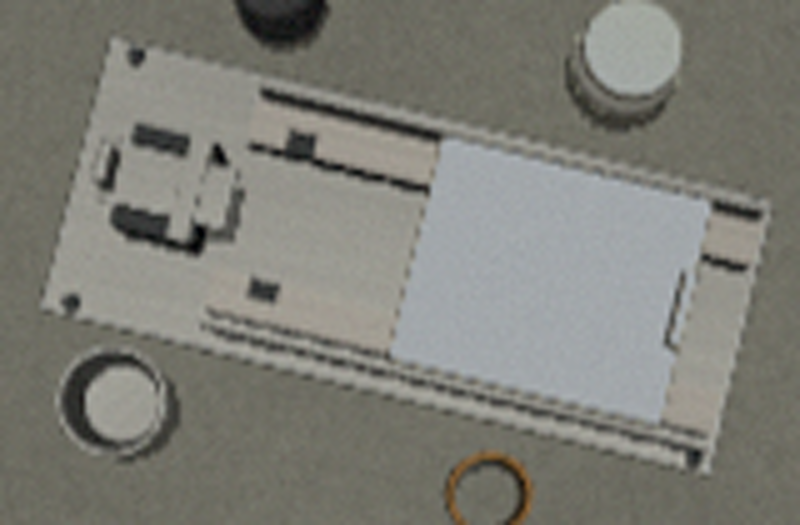

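View pics/sidec.png

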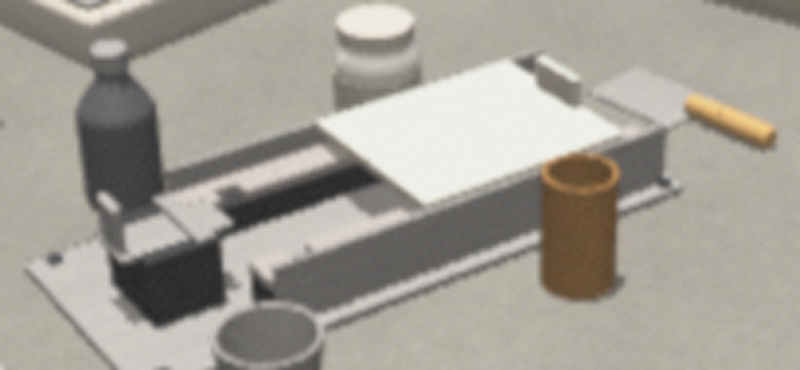

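The crop confirms it: white board with its lip at crop (677,310). The plate corners are at about (115,40), (45,310), (768,203) and (708,470). The bolt tab is at the left end, crop (105,165).

```bash
cat > h.py <<'E'
import numpy as np
def ray(c,uv,z):
    f=210/np.tan(np.radians(c["fovy"])/2)
    R=np.array(c["R"]);t=np.array(c["t"]);o=-R.T@t
    out=[]
    for u,v in uv:
        d=R.T@np.array([(u-c["cx"])/f,(v-c["cy"])/f,1]); s=(z-o[2])/d[2]; out.append((o+s*d))
    return np.array(out)
def proj(c,X):
    f=210/np.tan(np.radians(c["fovy"])/2)
    p=np.atleast_2d(X)@np.array(c["R"]).T+np.array(c["t"])
    return np.c_[f*p[:,0]/p[:,2]+c["cx"],f*p[:,1]/p[:,2]+c["cy"]]
def dock2w(P,o,yaw):
    P=np.atleast_2d(P).astype(float); ex=np.array([np.cos(yaw),np.sin(yaw)]);ey=np.array([-ex[1],ex[0]])
    return np.c_[o+P[:,:1]*ex+P[:,1:2]*ey,P[:,2]]
E
cat > m.py <<'E'
from station import bot
import cv2,numpy as np
from h import *
c=bot.read_camera("top"); s=bot.read_camera("side")
cr=lambda L:[(195+x/5-.4,140+y/5-.4) for x,y in L]
# fl (far, bolt end), nl(near bolt end), fr, nr
P=ray(c,cr([(113,40),(43,310),(769,202),(711,470)]),.008)[:,:2]
print("plate",P.round(4), "len",np.linalg.norm(P[0]-P[2]),np.linalg.norm(P[1]-P[3]),"wid",np.linalg.norm(P[0]-P[1]),np.linalg.norm(P[2]-P[3]))
# contour of board
hsv=cv2.cvtColor(c["color"],cv2.COLOR_RGB2HSV); b=c["color"].astype(int)
m=((b[:,:,2]-b[:,:,0]>4)&(b[:,:,2]>120)).astype(np.uint8)
m[:150]=0;m[240:]=0;m[:,:260]=0;m[:,345:]=0
m=cv2.morphologyEx(m,cv2.MORPH_OPEN,np.ones((3,3)))
k=max(cv2.findContours(m,0,cv2.CHAIN_APPROX_NONE)[0],key=cv2.contourArea)
r=cv2.minAreaRect(k); box=cv2.boxPoints(r); print(r)
B=ray(c,box,.060)[:,:2]; print("board",B.round(4),[np.linalg.norm(B[i]-B[(i+1)%4]).round(4) for i in range(4)],B.mean(0))
M=P.mean(0); d=(P[0]+P[1]-P[2]-P[3]); d/=np.linalg.norm(d); print("plate centre",M,"ydir",d,"yaw",np.arctan2(-d[0],d[1]))
E
python3 m.py
```

```text
plate [[ 0.6896  0.1386]
 [ 0.5062  0.1796]
 [ 0.5895 -0.3045]
 [ 0.4091 -0.2675]] len 0.45431923476059005 0.4575280657973837 wid 0.187907207473232 0.1841870487144617
((304.7647399902344, 195.44119262695312), (55.05558395385742, 44.62655258178711), 14.03624439239502)
board [[ 0.4782 -0.0529]
 [ 0.6189 -0.0848]
 [ 0.5794 -0.2577]
 [ 0.4391 -0.2246]] [np.float64(0.1443), np.float64(0.1774), np.float64(0.1441), np.float64(0.1761)] [ 0.52890264 -0.15501582]
plate centre [ 0.54860325 -0.06346732] ydir [0.21624197 0.9763398 ] yaw -0.21796371718867572
```

```bash
cat > o.py <<'E'
from m import *
o=M;yaw=-.2185
N=ray(c,cr([(300,143),(263,290)]),.036)
ex=np.array([np.cos(yaw),np.sin(yaw)]);ey=np.array([-ex[1],ex[0]])
print("notch dock",[( (n[:2]-o)@ex,(n[:2]-o)@ey) for n in N])
print("board dock",(B.mean(0)-o)@ex,(B.mean(0)-o)@ey)
def draw(cam,name,x0,y0,w,h,k):
    im=cv2.resize(cam["color"][y0:y0+h,x0:x0+w,::-1],None,fx=k,fy=k,interpolation=cv2.INTER_CUBIC)
    def poly(pts,col):
        q=((proj(cam,dock2w(pts,o,yaw))-[x0,y0]+.5)*k).astype(int)
        cv2.polylines(im,[q],True,col,1)
    poly([(-95,-230,8),(95,-230,8),(95,230,8),(-95,230,8)] /np.array(1e3),(0,0,255))
    for sx in(1,-1):
        poly(np.array([(sx*43,-225,40),(sx*71,-225,40),(sx*71,115,40),(sx*43,115,40)])/1e3,(0,255,0))
        poly(np.array([(sx*43,70.5,40),(sx*57,70.5,40),(sx*57,89.5,40),(sx*43,89.5,40)])/1e3,(255,0,0))
    by=(B.mean(0)-o)@ey*1e3
    poly(np.array([(-75,by-90,60),(75,by-90,60),(75,by+90,60),(-75,by+90,60)])/1e3,(255,0,255))
    cv2.imwrite(name,im)
draw(c,"pics/ov_top.png",195,140,160,105,5)
draw(s,"pics/ov_side.png",155,160,205,95,3.9)
E
python3 o.py
```

```text
plate [[ 0.6896  0.1386]
 [ 0.5062  0.1796]
 [ 0.5895 -0.3045]
 [ 0.4091 -0.2675]] len 0.45431923476059005 0.4575280657973837 wid 0.187907207473232 0.1841870487144617
((304.7647399902344, 195.44119262695312), (55.05558395385742, 44.62655258178711), 14.03624439239502)
board [[ 0.4782 -0.0529]
 [ 0.6189 -0.0848]
 [ 0.5794 -0.2577]
 [ 0.4391 -0.2246]] [np.float64(0.1443), np.float64(0.1774), np.float64(0.1441), np.float64(0.1761)] [ 0.52890264 -0.15501582]
plate centre [ 0.54860325 -0.06346732] ydir [0.21624197 0.9763398 ] yaw -0.21796371718867572
notch dock [(np.float64(0.051460980274761994), np.float64(0.0862174069532414)), (np.float64(-0.04845277477592165), np.float64(0.0863117855838586))]
board dock 0.0006123573405270355 -0.09364222671525667
```

View pics/ov_top.png

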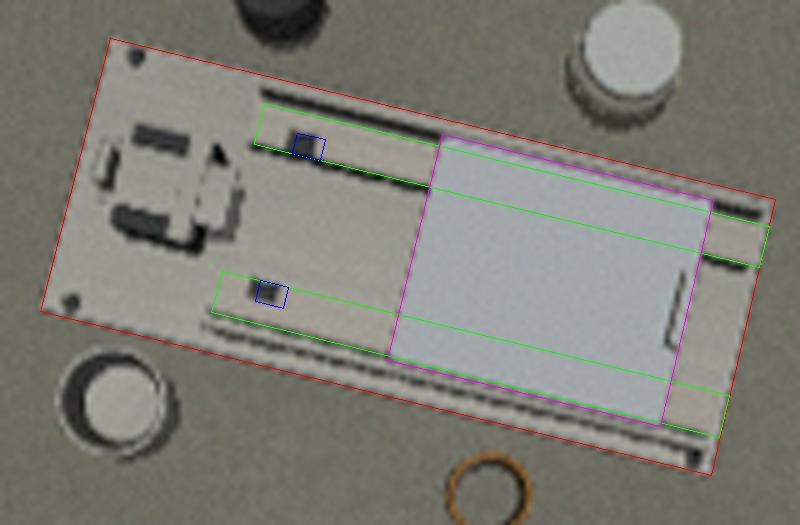

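View pics/ov_side.png

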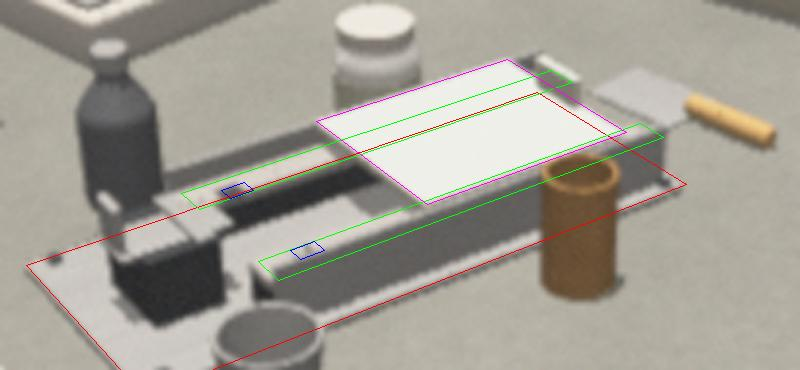

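```bash
cat > p.py <<'E'
from o import *
from scipy.spatial.transform import Rotation as Ro
ob=bot.get_obs(); w,x,y,z=ob["tool_rot"]; R=Ro.from_quat([x,y,z,w]); print("tool axes cols\n",R.as_matrix().round(3))
best=[]
for sg in(1,-1):
    Z=np.array([*(sg*ex),0]); X=np.array([0,0,-1.]); Y=np.cross(Z,X)
    T=Ro.from_matrix(np.c_[X,Y,Z]); print(sg,"jaw||dockx turn",(T*R.inv()).as_rotvec().round(3))
    Z=np.array([*(sg*ey),0]); Y=np.cross(Z,X)
    T=Ro.from_matrix(np.c_[X,Y,Z]); print(sg,"jaw||docky turn",(T*R.inv()).as_rotvec().round(3))
by=(B.mean(0)-o)@ey
print("lip",dock2w([0,by-.088,.072],o,yaw),"pre",dock2w([0,by-.088-.035,.066],o,yaw), "ob",ob["eef_pos"])
t=ray(c,cr([(100,140),(90,185),(120,150),(105,190),(103,165)]),.0955)
for q in t: print("tab dock",(q[:2]-o)@ex,(q[:2]-o)@ey)
E
python3 p.py | tail -11
```

```text
[-1.    -0.    -0.   ]]
1 jaw||dockx turn [-0.    -0.     1.066]
1 jaw||docky turn [ 0.    -0.     2.636]
-1 jaw||dockx turn [-0.     0.    -2.076]
-1 jaw||docky turn [-0.    -0.    -0.505]
lip [[ 0.50922948 -0.24079076  0.072     ]] pre [[ 0.50164268 -0.27495859  0.066     ]] ob [ 0.190889   -0.64738398  0.23116399]
tab dock 0.013958359236275742 0.20278194762792828
tab dock -0.015052789978126787 0.2018135944143451
tab dock 0.010818438837687471 0.18907349542149474
tab dock -0.01587241867216711 0.19193754877680935
tab dock -0.0008950058263526501 0.19705177590609918
```

```bash
python3 - <<'E'
import cv2
a=cv2.imread("pics/top0.png")[160:195,205:250]; cv2.imwrite("pics/tabt.png",cv2.resize(a,None,fx=14,fy=14,interpolation=cv2.INTER_CUBIC))
E
```

```text
(no output)
```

View pics/tabt.png

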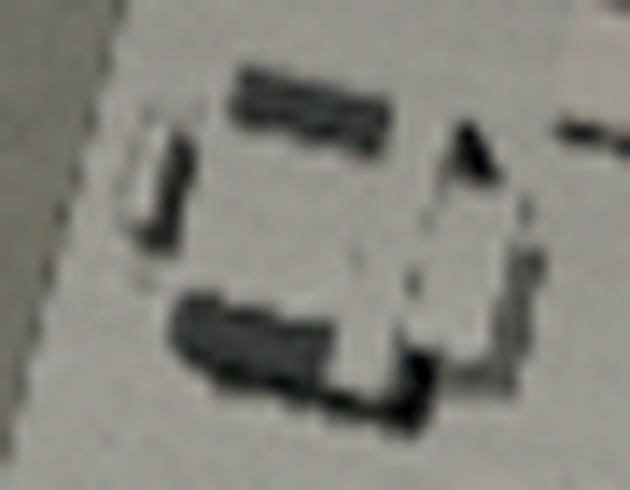

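Plan: fingers shut with the jaw axis along dock x, first going to above a point 35 mm behind the lip. The plate fit gives dock y = (0.217, 0.976), and the board is about 104 mm short of the seat.

drive_tool:
  slide:
    - [30,36,0]
    - [62,74,0]
    - [95,112,0]
    - [128,152,0]
    - [161,192,0]
    - [194,232,0]
    - [227,272,0]
    - [258,310,0]
    - [288,345,0]
    - [311,372,0]
  turn:
    - [0,0,0.1]
    - [0,0,0.21]
    - [0,0,0.32]
    - [0,0,0.43]
    - [0,0,0.54]
    - [0,0,0.65]
    - [0,0,0.76]
    - [0,0,0.87]
    - [0,0,0.97]
    - [0,0,1.066]
  gripper: [0,0,0,0,0,0,0,0,0,0]
  squeeze: 20

```text
t: 1.4
eef_pos: [0.5039, -0.2723, 0.2316]
tool_rot: [0.704, 0.075, 0.703, -0.074]
contact_force: [-0.3, 0.1, -0.6]
gripper_width: 0.004
```

drive_tool:
  slide:
    - [-2,-3,-40]
    - [-2,-3,-80]
    - [-2,-3,-115]
    - [-2,-3,-145]
    - [-2,-3,-160]
    - [-2,-3,-165]
    - [-2,-3,-165]
  turn:
    - [0,0,0]
    - [0,0,0]
    - [0,0,0]
    - [0,0,0]
    - [0,0,0]
    - [0,0,0]
    - [0,0,0]
  gripper: [0,0,0,0,0,0,0]

```text
t: 2.1
eef_pos: [0.5022, -0.2754, 0.0669]
tool_rot: [0.704, 0.075, 0.703, -0.074]
contact_force: [0.5, 0.7, 0.2]
gripper_width: -0.005
```

```bash
cat > look.py <<'E'
import sys
from station import bot
import cv2,numpy as np
from h import *
n=sys.argv[1]; x0,y0,w,h=map(int,sys.argv[3:7]); k=float(sys.argv[7])
c=bot.read_camera(n)
cv2.imwrite(sys.argv[2],cv2.resize(c["color"][y0:y0+h,x0:x0+w,::-1],None,fx=k,fy=k,interpolation=cv2.INTER_CUBIC))
ob=bot.get_obs(); o=np.array([.5486,-.0635]);yaw=-.2185
ex=np.array([np.cos(yaw),np.sin(yaw)]);ey=np.array([-ex[1],ex[0]]); d=ob["eef_pos"][:2]-o
print("t",ob["t"],"tcp dock x,y,z mm",1e3*d@ex,1e3*d@ey,1e3*ob["eef_pos"][2],"F",ob["contact_force"].round(2))
E
python3 look.py side pics/s1.png 155 130 205 130 3.9
```

```text
t 2.15 tcp dock x,y,z mm 1.211503238748434 -217.02306985615027 67.67286350674564 F [0.74 0.09 0.87]
```

View pics/s1.png

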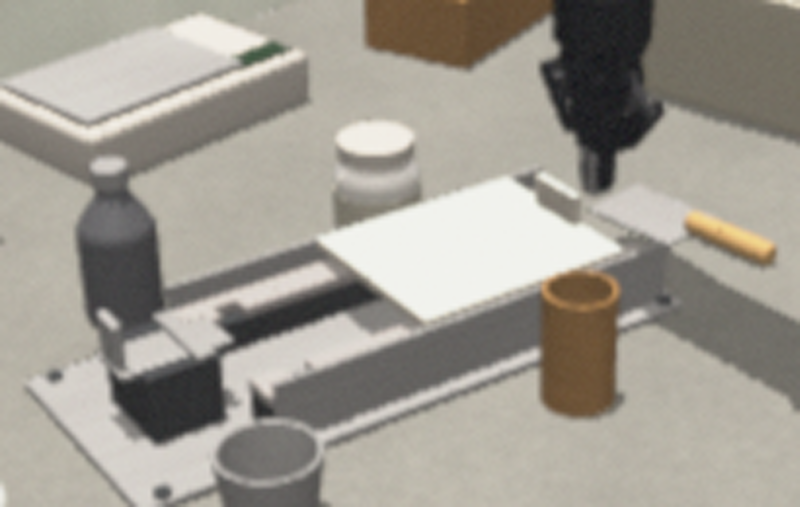

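The finger stands behind the lip, its tip at crop (600,185). Expected contact is at TCP dock y of about -193, and seating at about -89.

drive_tool:
  slide:
    - [1,10,-1]
    - [3,18,-1]
    - [4,23,-1]
    - [5,28,-1]
    - [6,33,-1]
    - [8,39,-1]
    - [9,45,-1]
    - [10,51,-1]
    - [12,57,-1]
    - [13,63,-1]
  turn:
    - [0,0,0]
    - [0,0,0]
    - [0,0,0]
    - [0,0,0]
    - [0,0,0]
    - [0,0,0]
    - [0,0,0]
    - [0,0,0]
    - [0,0,0]
    - [0,0,0]
  gripper: [0,0,0,0,0,0,0,0,0,0]

```text
t: 3.15
eef_pos: [0.516, -0.2124, 0.0668]
tool_rot: [0.704, 0.075, 0.702, -0.075]
contact_force: [-1.0, -4.9, 3.8]
gripper_width: -0.004
```

```bash
python3 look.py side pics/s2.png 155 130 205 130 3.9
```

```text
t 3.2 tcp dock x,y,z mm 0.29824588330687435 -150.80540369813363 66.71945574418105 F [-0.9  -3.52  3.06]
```

View pics/s2.png

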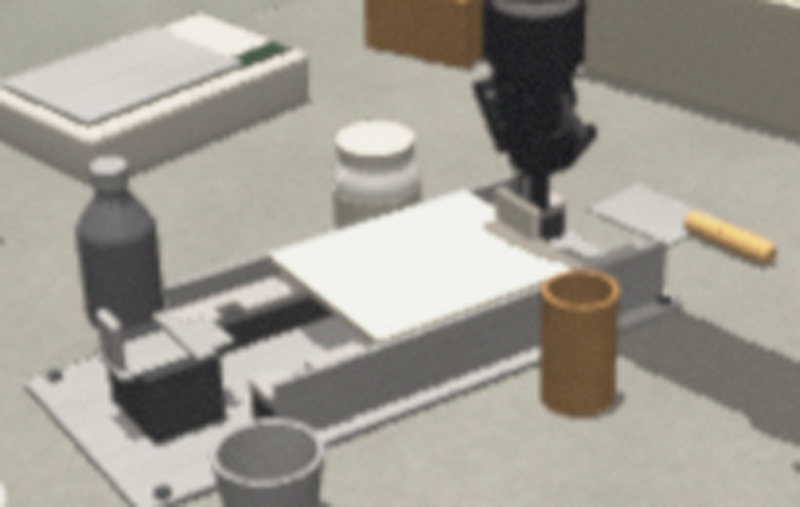

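The lip is against the finger and the board slides square. About 60 mm remain, so I go 40 mm further and then slow down.

drive_tool:
  slide:
    - [1,4,0]
    - [2,8,0]
    - [3,12,0]
    - [4,16,0]
    - [4,20,0]
    - [5,24,0]
    - [6,28,0]
    - [7,32,0]
    - [8,36,0]
    - [9,39,0]
  turn:
    - [0,0,0]
    - [0,0,0]
    - [0,0,0]
    - [0,0,0]
    - [0,0,0]
    - [0,0,0]
    - [0,0,0]
    - [0,0,0]
    - [0,0,0]
    - [0,0,0]
  gripper: [0,0,0,0,0,0,0,0,0,0]

```text
t: 4.2
eef_pos: [0.5252, -0.1712, 0.0667]
tool_rot: [0.704, 0.074, 0.702, -0.074]
contact_force: [-0.8, -3.8, 3.0]
gripper_width: -0.001
```

```bash
python3 look.py side pics/s3.png 155 130 205 130 3.9;python3 look.py top pics/t3.png 195 140 160 105 5
```

```text
t 4.25 tcp dock x,y,z mm 0.5878574179539143 -109.53874405572913 66.65432953109642 F [-0.46 -3.58  3.14]
t 4.3 tcp dock x,y,z mm 0.5585323641535093 -109.60896899489892 66.58878312681227 F [-0.3  -1.71  1.05]
```

View pics/s3.png

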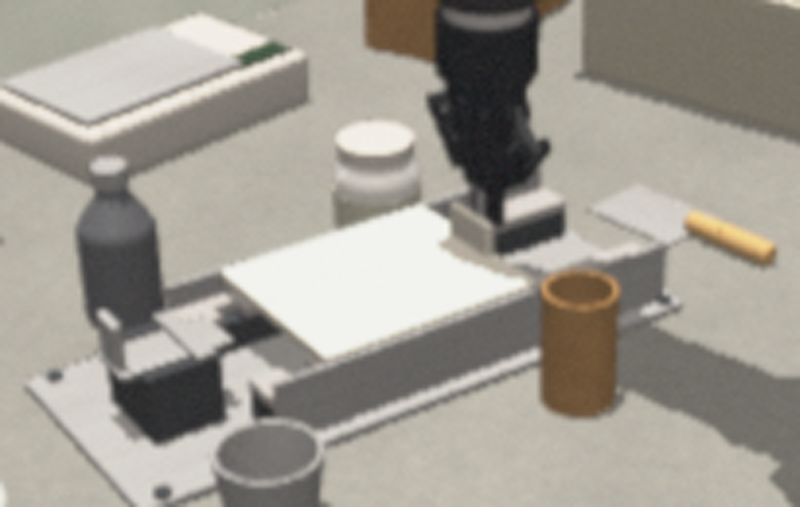

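View pics/t3.png

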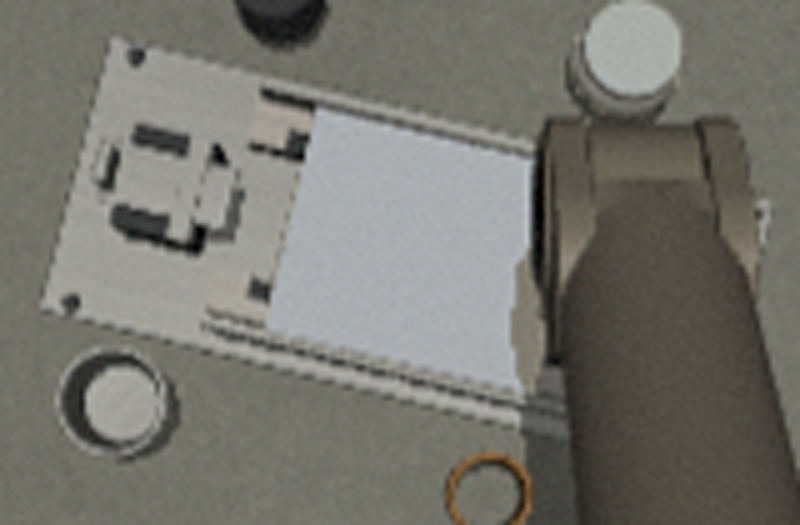

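```bash
python3 - <<'E'
from station import bot
from h import *
c=bot.read_camera("top")
o=np.array([.5486,-.0635]);yaw=-.2185
ex=np.array([np.cos(yaw),np.sin(yaw)]);ey=np.array([-ex[1],ex[0]])
for x,y,z in [(316,105,.06),(268,327,.06),(298,143,.036),(260,290,.036)]:
    p=ray(c,[(195+x/5-.4,140+y/5-.4)],z)[0,:2]-o; print(p@ex,p@ey)
print(bot.get_obs()["eef_pos"])
E
```

```text
0.07413675082077052 0.07999128905187002
-0.07275180122030821 0.07526304992728282
0.051143660449674846 0.08752558845151368
-0.048923211408057644 0.08824795928761811
[ 0.5253451  -0.170606    0.06649865]
```

drive_tool:
  slide:
    - [0,2,0]
    - [1,4,0]
    - [1,6,0]
    - [2,8,0]
    - [2,10,0]
    - [2,11,0]
    - [3,13,0]
    - [3,14,0]
    - [3,15,0]
    - [4,16,0]
  turn:
    - [0,0,0]
    - [0,0,0]
    - [0,0,0]
    - [0,0,0]
    - [0,0,0]
    - [0,0,0]
    - [0,0,0]
    - [0,0,0]
    - [0,0,0]
    - [0,0,0]
  gripper: [0,0,0,0,0,0,0,0,0,0]

```text
t: 5.35
eef_pos: [0.5289, -0.1547, 0.0665]
tool_rot: [0.704, 0.074, 0.703, -0.073]
contact_force: [-2.5, -3.4, 2.9]
gripper_width: -0.0
```

```bash
python3 look.py side pics/s4.png 155 130 205 130 3.9
```

```text
t 5.4 tcp dock x,y,z mm 0.7135245545394481 -92.96961455994041 66.4852161106684 F [-1.15 -3.72  1.27]
```

View pics/s4.png

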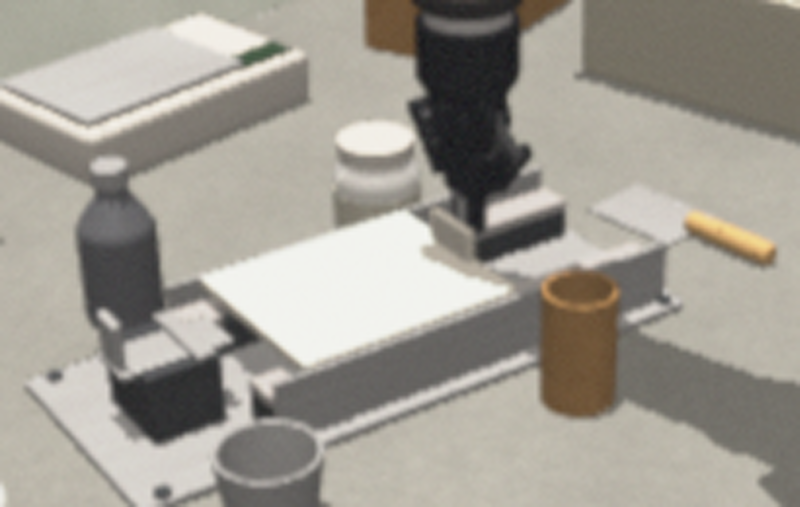

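It is still riding on the rails, with 4 to 10 mm to go. I continue in small steps.

drive_tool:
  slide:
    - [0,1,0]
    - [0,1.5,0]
    - [0.5,2,0]
    - [0.5,2.5,0]
    - [0.5,3,0]
    - [1,3.5,0]
    - [1,4,0]
  turn:
    - [0,0,0]
    - [0,0,0]
    - [0,0,0]
    - [0,0,0]
    - [0,0,0]
    - [0,0,0]
    - [0,0,0]
  gripper: [0,0,0,0,0,0,0]

```text
t: 6.1
eef_pos: [0.5302, -0.1504, 0.0665]
tool_rot: [0.704, 0.074, 0.703, -0.073]
contact_force: [0.1, -4.2, 1.2]
gripper_width: -0.001
```

```bash
python3 look.py side pics/s5.png 155 130 205 130 3.9
```

```text
t 6.15 tcp dock x,y,z mm 0.8627598427416986 -88.64067800656457 66.46453303749043 F [-0.87 -2.74  2.21]
```

View pics/s5.png

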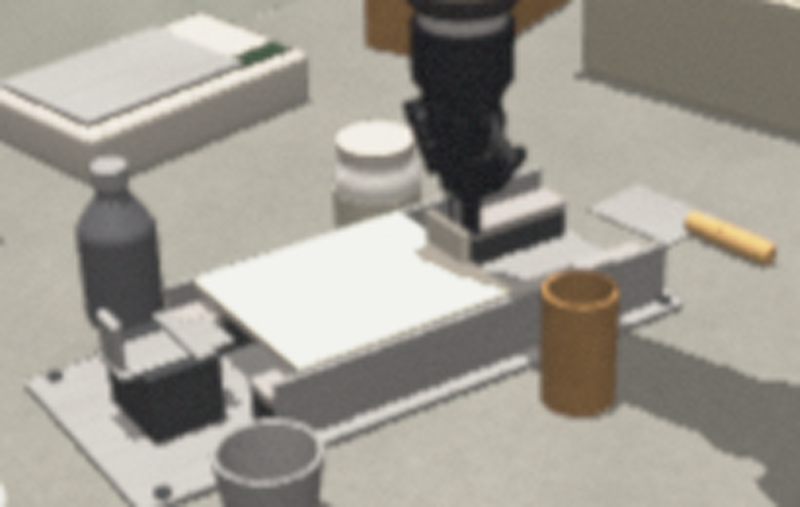

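drive_tool:
  slide:
    - [0,0.5,0]
    - [0,1,0]
    - [0,1.5,0]
    - [0.5,2,0]
    - [0.5,2.5,0]
    - [0.5,3,0]
  turn:
    - [0,0,0]
    - [0,0,0]
    - [0,0,0]
    - [0,0,0]
    - [0,0,0]
    - [0,0,0]
  gripper: [0,0,0,0,0,0]

```text
t: 6.75
eef_pos: [0.5307, -0.147, 0.0664]
tool_rot: [0.704, 0.074, 0.703, -0.073]
contact_force: [0.4, -1.8, -1.0]
gripper_width: -0.001
```

```bash
python3 look.py side pics/s6.png 155 130 205 130 3.9
```

```text
t 6.8 tcp dock x,y,z mm 0.6274470427833474 -85.3712196955446 66.35563671791446 F [-0.09 -2.12 -0.91]
```

View pics/s6.png

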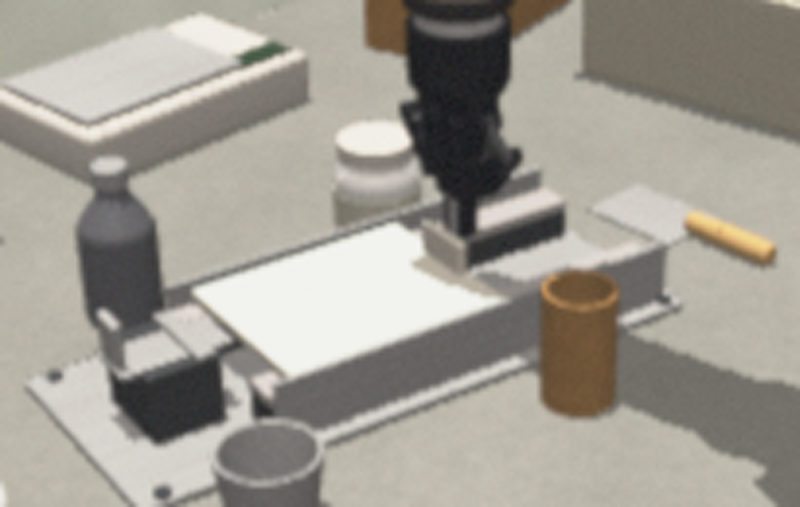

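The board has dropped: its front corner is now at crop (292,378), both guides stand higher than the top, and the lip force eased. I back off and rise.

drive_tool:
  slide:
    - [-1,-5,0]
    - [-3,-14,0]
    - [-4,-20,10]
    - [-4,-20,50]
    - [-4,-20,90]
    - [-4,-10,130]
  turn:
    - [0,0,0]
    - [0,0,0]
    - [0,0,0]
    - [0,0,0]
    - [0,0,0]
    - [0,0,0]
  gripper: [0,0,0,0,0,0]

```text
t: 7.4
eef_pos: [0.5261, -0.1589, 0.1984]
tool_rot: [0.704, 0.075, 0.702, -0.074]
contact_force: [0.6, -0.5, -0.7]
gripper_width: -0.0
```

```bash
python3 look.py side pics/s7.png 155 130 205 130 3.9;python3 look.py top pics/t7.png 195 140 160 105 5; python3 - <<'E'
from h import *
o=np.array([.5486,-.0635])
print(dock2w([0,.24,.2],o,-.2185))
E
```

```text
t 7.45 tcp dock x,y,z mm 2.200412173641107 -94.69141491871001 205.42487232706821 F [2.13 1.8  4.07]
t 7.5 tcp dock x,y,z mm 2.351634876378285 -94.97043987835231 202.89755359776944 F [-0.35 -0.1   0.35]
[[0.60062373 0.17079369 0.2       ]]
```

View pics/s7.png

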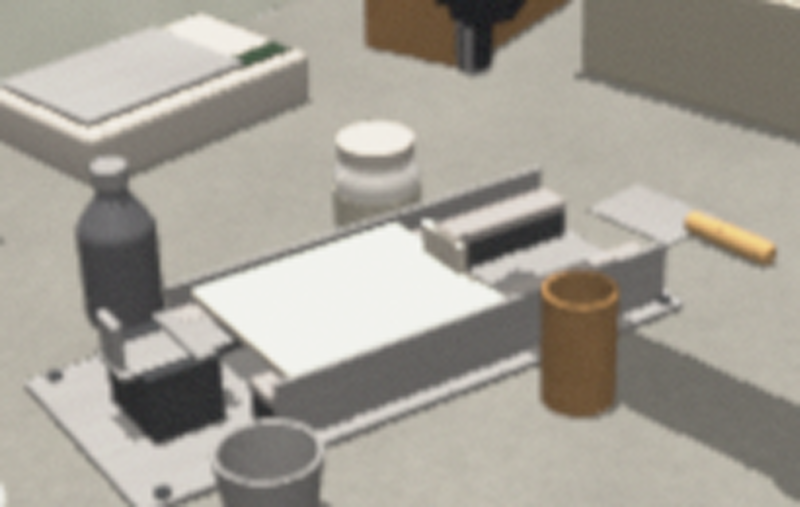

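View pics/t7.png

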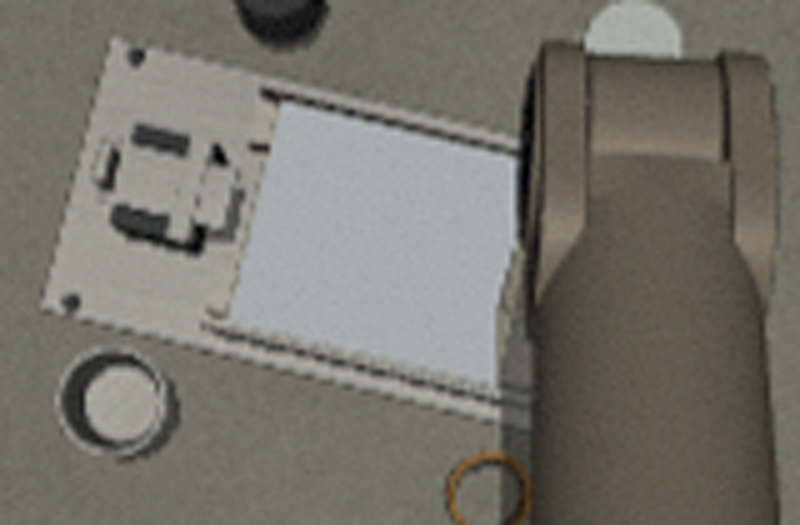

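The board is seated flat within the guides. Next I go over to the far side of the bolt tab.

drive_tool:
  slide:
    - [8,37,0]
    - [16,76,0]
    - [25,116,0]
    - [34,156,0]
    - [42,196,0]
    - [50,236,0]
    - [58,272,0]
    - [65,304,0]
    - [70,327,0]
    - [70,327,0]
  turn:
    - [0,0,0]
    - [0,0,0]
    - [0,0,0]
    - [0,0,0]
    - [0,0,0]
    - [0,0,0]
    - [0,0,0]
    - [0,0,0]
    - [0,0,0]
    - [0,0,0]
  gripper: [0,0,0,0,0,0,0,0,0,0]

```text
t: 8.5
eef_pos: [0.5999, 0.1747, 0.2031]
tool_rot: [0.708, 0.073, 0.699, -0.07]
contact_force: [-0.1, -0.6, -0.5]
gripper_width: -0.004
```

```bash
python3 look.py side pics/s8.png 115 130 205 130 3.9; python3 -c "
from station import bot; print(bot.get_obs()['eef_pos'],bot.get_obs()['tool_rot'])"
```

```text
t 8.55 tcp dock x,y,z mm -0.8434696186533766 240.92500620888902 202.8297488965375 F [-0.39  0.37  0.06]
[0.60000082 0.17187954 0.20282975] [ 0.70765233  0.07310727  0.69910595 -0.07165464]
```

View pics/s8.png

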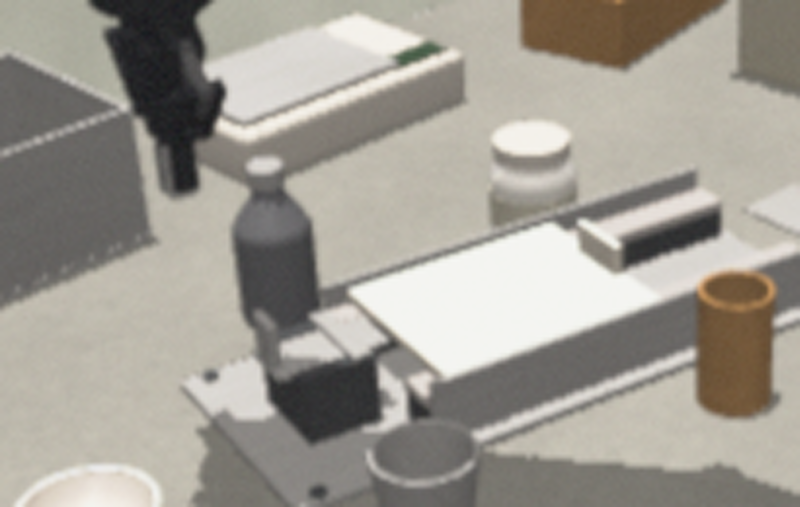

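drive_tool:
  slide:
    - [0,0,-30]
    - [0,0,-65]
    - [0,0,-95]
    - [0,0,-115]
    - [0,0,-126]
    - [0,0,-129]
    - [0,0,-129]
  turn:
    - [0,0,0]
    - [0,0,0]
    - [0,0,0]
    - [0,0,0]
    - [0,0,0]
    - [0,0,0]
    - [0,0,0]
  gripper: [0,0,0,0,0,0,0]

```text
t: 9.25
eef_pos: [0.6004, 0.1712, 0.0742]
tool_rot: [0.708, 0.073, 0.699, -0.072]
contact_force: [0.4, -0.5, -0.1]
gripper_width: -0.0
```

```bash
python3 look.py side pics/s9.png 115 130 205 130 3.9
```

```text
t 9.3 tcp dock x,y,z mm -0.04232571048680699 240.80363417470454 74.82036357733388 F [-0.18 -0.33  0.24]
```

View pics/s9.png

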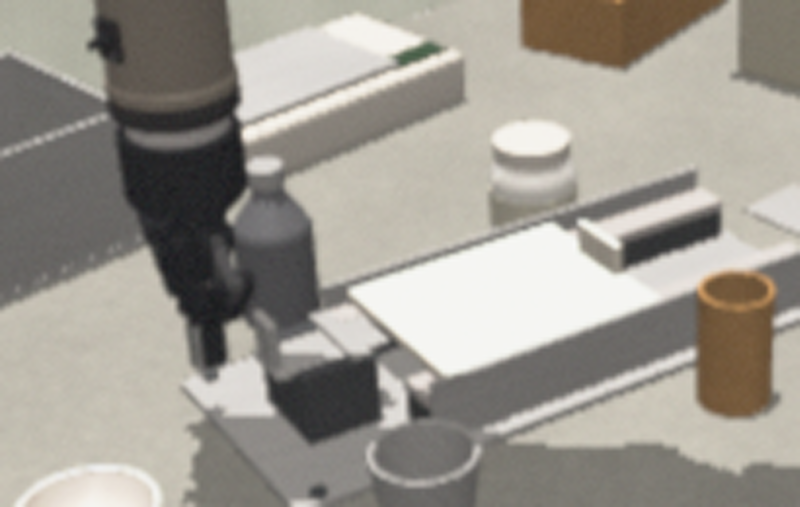

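The fingertip is behind the tab and in line with it. I push along -y.

drive_tool:
  slide:
    - [-2,-10,0]
    - [-4,-18,0]
    - [-5,-24,0]
    - [-6,-28,0]
    - [-7,-32,0]
    - [-8,-36,0]
    - [-9,-40,0]
    - [-10,-44,0]
    - [-11,-49,0]
    - [-12,-54,0]
  turn:
    - [0,0,0]
    - [0,0,0]
    - [0,0,0]
    - [0,0,0]
    - [0,0,0]
    - [0,0,0]
    - [0,0,0]
    - [0,0,0]
    - [0,0,0]
    - [0,0,0]
  gripper: [0,0,0,0,0,0,0,0,0,0]

```text
t: 10.3
eef_pos: [0.5886, 0.1174, 0.0749]
tool_rot: [0.708, 0.073, 0.699, -0.072]
contact_force: [1.2, 1.9, 2.2]
gripper_width: -0.002
```

```bash
python3 look.py side pics/s10.png 115 130 205 130 3.9
```

```text
t 10.35 tcp dock x,y,z mm -0.21814443596641378 183.90225375313838 74.66256258360569 F [0.49 1.35 1.54]
```

View pics/s10.png

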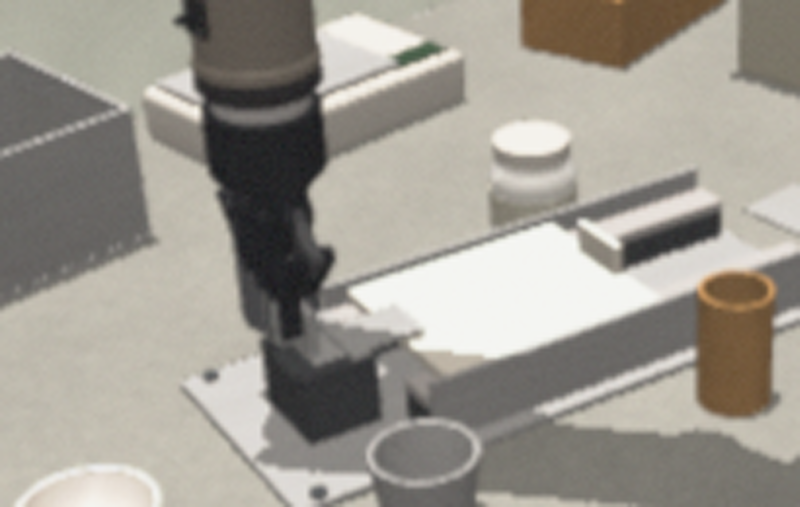

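The tongue already reaches over the board, at crop (415,330). I continue slowly until the stop shows in the force.

drive_tool:
  slide:
    - [-0.5,-2,0]
    - [-1,-4,0]
    - [-1,-5.5,0]
    - [-1.5,-7,0]
    - [-2,-8.5,0]
    - [-2,-10,0]
  turn:
    - [0,0,0]
    - [0,0,0]
    - [0,0,0]
    - [0,0,0]
    - [0,0,0]
    - [0,0,0]
  gripper: [0,0,0,0,0,0]

```text
t: 10.95
eef_pos: [0.5866, 0.1087, 0.0748]
tool_rot: [0.708, 0.074, 0.698, -0.071]
contact_force: [1.9, 8.7, -2.7]
gripper_width: 0.002
```

drive_tool:
  slide:
    - [0,-1.5,0]
    - [-0.5,-3,0]
    - [-0.5,-3,0]
  turn:
    - [0,0,0]
    - [0,0,0]
    - [0,0,0]
  gripper: [0,0,0]

```text
t: 11.25
eef_pos: [0.5865, 0.1088, 0.0749]
tool_rot: [0.709, 0.075, 0.698, -0.068]
contact_force: [3.9, 8.6, -4.1]
gripper_width: 0.003
```

```bash
python3 look.py side pics/s11.png 115 130 205 130 3.9
```

```text
t 11.3 tcp dock x,y,z mm -0.32651175236957775 176.42256256332294 74.87776606174346 F [ 4.41  9.11 -3.76]
```

View pics/s11.png

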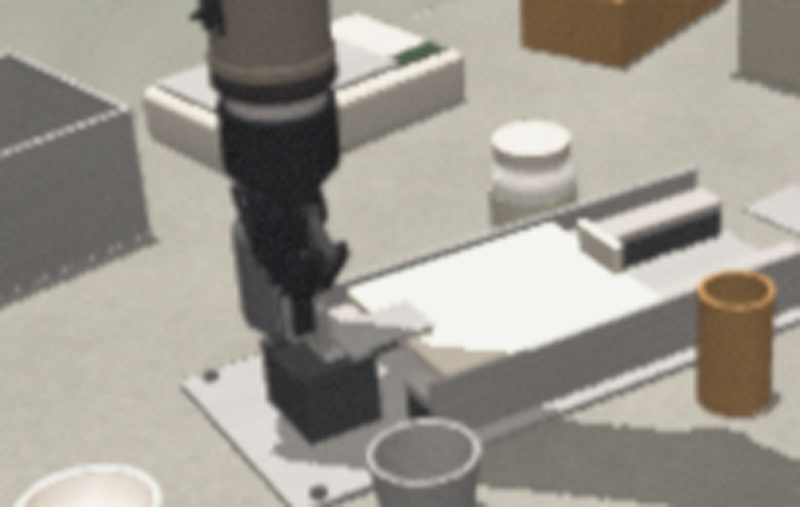

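The finger stopped against about 10 N, at TCP dock y of 176. I release and check how far the bolt has gone.

drive_tool:
  slide:
    - [1,5,0]
    - [5,20,0]
    - [8,35,0]
    - [8,37,30]
    - [8,37,75]
    - [8,37,120]
    - [8,37,160]
  turn:
    - [0,0,0]
    - [0,0,0]
    - [0,0,0]
    - [0,0,0]
    - [0,0,0]
    - [0,0,0]
    - [0,0,0]
  gripper: [0,0,0,0,0,0,0]

```text
t: 12.0
eef_pos: [0.5944, 0.1471, 0.2371]
tool_rot: [0.709, 0.075, 0.698, -0.068]
contact_force: [1.1, 0.2, -0.5]
gripper_width: 0.0
```

```bash
python3 look.py side pics/s12.png 155 170 120 90 6.6; python3 look.py top pics/t12.png 195 140 160 105 5
```

```text
t 12.05 tcp dock x,y,z mm 1.9555197534950497 217.66507451163838 244.3251527324039 F [1.83 1.53 4.84]
t 12.1 tcp dock x,y,z mm 1.8741490219691046 217.57056507730056 241.4845529760176 F [0.54 0.47 0.48]
```

View pics/s12.png

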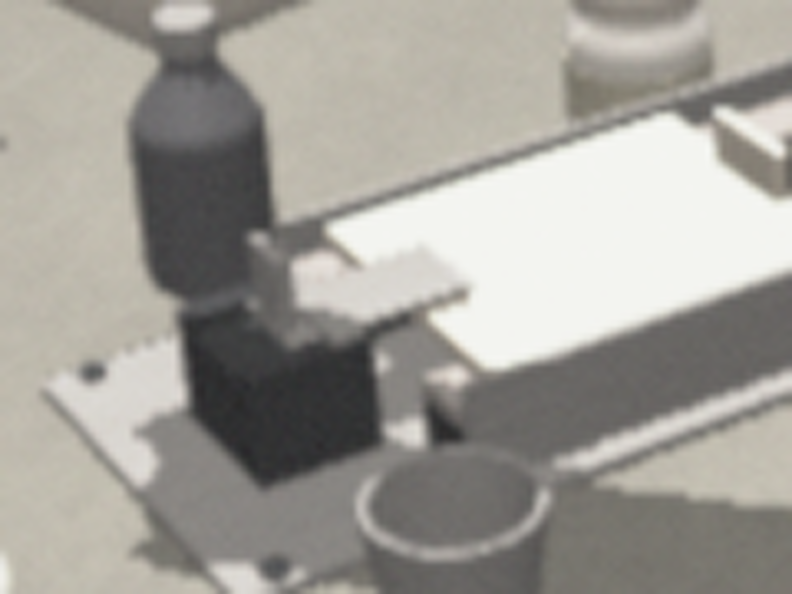

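View pics/t12.png

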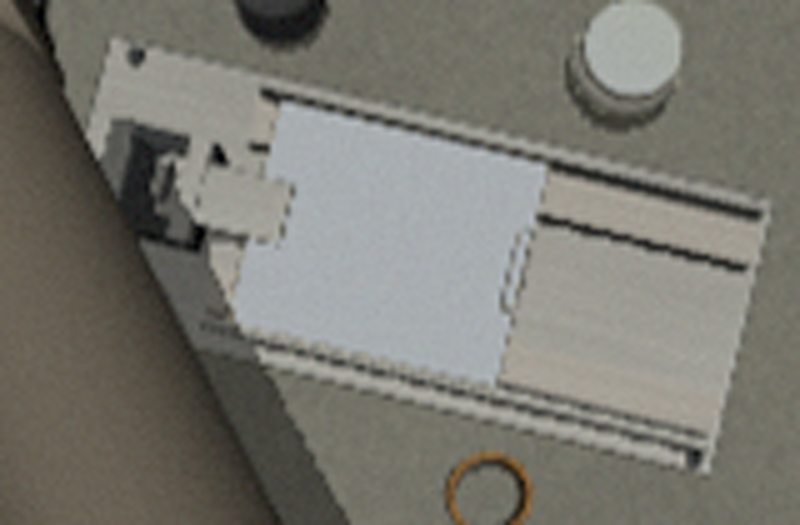

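```bash
cat > q.py <<'E'
from station import bot
from h import *
o=np.array([.5486,-.0635]);yaw=-.2185
ex=np.array([np.cos(yaw),np.sin(yaw)]);ey=np.array([-ex[1],ex[0]])
def f(n,x0,y0,k,L):
    c=bot.read_camera(n)
    for name,x,y,z in L:
        p=ray(c,[(x0+(x+.5)/k-.5,y0+(y+.5)/k-.5)],z)[0,:2]-o; print(n,name,(1e3*p@ex).round(1),(1e3*p@ey).round(1))
f("side",155,170,6.6,[("tongue",425,243,.0605),("tongue",470,288,.0605),("boardfront",328,228,.052),("boardfront",490,370,.052),("tabtop outer",248,232,.0955)])
f("top",195,140,5,[("tongue",293,182,.0605),("tongue",278,243,.0605),("boardfront",281,100,.052),("boardfront",232,318,.052),("boardrear",546,165,.052),("boardrear",498,382,.052)])
E
python3 q.py
```

```text
side tongue 22.5 82.3
side tongue -20.6 85.2
side boardfront 71.3 103.4
side boardfront -67.9 103.7
side tabtop outer 17.9 163.3
top tongue 21.9 82.3
top tongue -18.7 82.1
top boardfront 73.3 103.6
top boardfront -72.1 99.9
top boardrear 73.0 -73.7
top boardrear -71.5 -76.5
```

The tongue covers about 21 mm of the board by measurement, against a nominal 24 mm, and the error is about 3 mm. There is time, so I push once more and harder to be sure that this was the end stop.

drive_tool:
  slide:
    - [-2,0,-45]
    - [-2,0,-90]
    - [-2,0,-130]
    - [-2,0,-155]
    - [-2,0,-166]
    - [-4,-12,-166]
    - [-7,-26,-166]
    - [-9,-35,-166]
    - [-10,-40,-166]
    - [-10,-40,-166]
  turn:
    - [0,0,0]
    - [0,0,0]
    - [0,0,0]
    - [0,0,0]
    - [0,0,0]
    - [0,0,0]
    - [0,0,0]
    - [0,0,0]
    - [0,0,0]
    - [0,0,0]
  gripper: [0,0,0,0,0,0,0,0,0,0]

```text
t: 13.2
eef_pos: [0.5864, 0.109, 0.0715]
tool_rot: [0.711, 0.077, 0.696, -0.066]
contact_force: [3.0, 7.0, -6.0]
gripper_width: -0.0
```

drive_tool:
  slide:
    - [0,-2,0]
    - [-1,-4,0]
    - [-1,-6,0]
    - [-1,-6,0]
  turn:
    - [0,0,0]
    - [0,0,0]
    - [0,0,0]
    - [0,0,0]
  gripper: [0,0,0,0]

```text
t: 13.6
eef_pos: [0.5871, 0.1089, 0.0731]
tool_rot: [0.713, 0.079, 0.694, -0.061]
contact_force: [4.9, 14.0, -10.6]
gripper_width: -0.003
```

```bash
python3 look.py side pics/s13.png 155 170 120 90 6.6
```

```text
t 13.65 tcp dock x,y,z mm 0.17751833200967043 176.59444149981147 73.10930689149352 F [  4.74  14.26 -10.21]
```

The tab did not move against 15 N, so this is the end stop. I withdraw clear of everything.

drive_tool:
  slide:
    - [1,5,0]
    - [5,20,0]
    - [8,35,0]
    - [8,37,30]
    - [8,37,75]
    - [8,45,120]
    - [8,60,160]
    - [8,100,170]
    - [8,140,170]
    - [8,140,170]
  turn:
    - [0,0,0]
    - [0,0,0]
    - [0,0,0]
    - [0,0,0]
    - [0,0,0]
    - [0,0,0]
    - [0,0,0]
    - [0,0,0]
    - [0,0,0]
    - [0,0,0]
  gripper: [0,0,0,0,0,0,0,0,0,0]

```text
t: 14.65
eef_pos: [0.5931, 0.2574, 0.2448]
tool_rot: [0.713, 0.078, 0.694, -0.056]
contact_force: [0.2, 0.5, -0.2]
gripper_width: 0.0
```

```bash
python3 look.py side pics/s14.png 155 170 120 90 6.6; python3 look.py top pics/t14.png 0 0 560 420 1.4
```

```text
t 14.7 tcp dock x,y,z mm -24.62013574875675 319.3905682312423 243.91564794940894 F [ 0.61 -0.48  0.41]
t 14.75 tcp dock x,y,z mm -23.3484420802674 316.73655376551693 243.31685084766366 F [ 1.06 -0.85 -0.35]
```

View pics/s14.png

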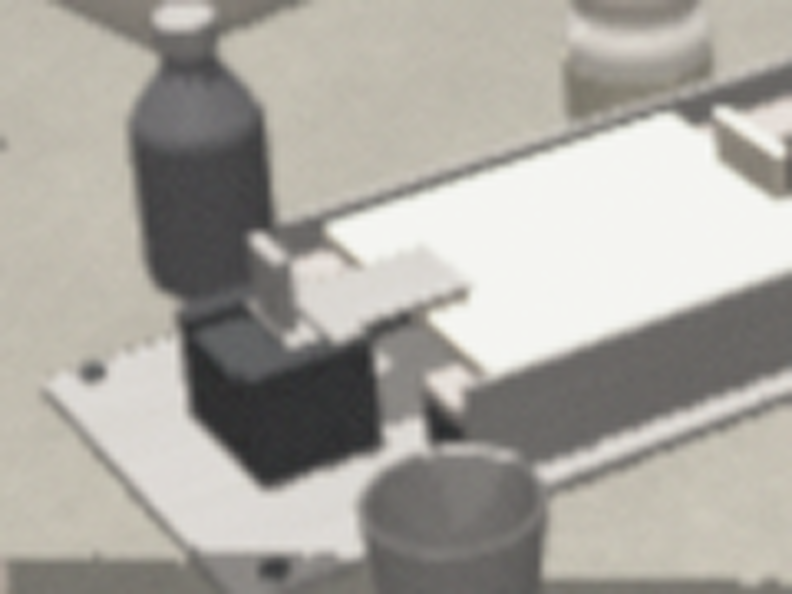

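View pics/t14.png

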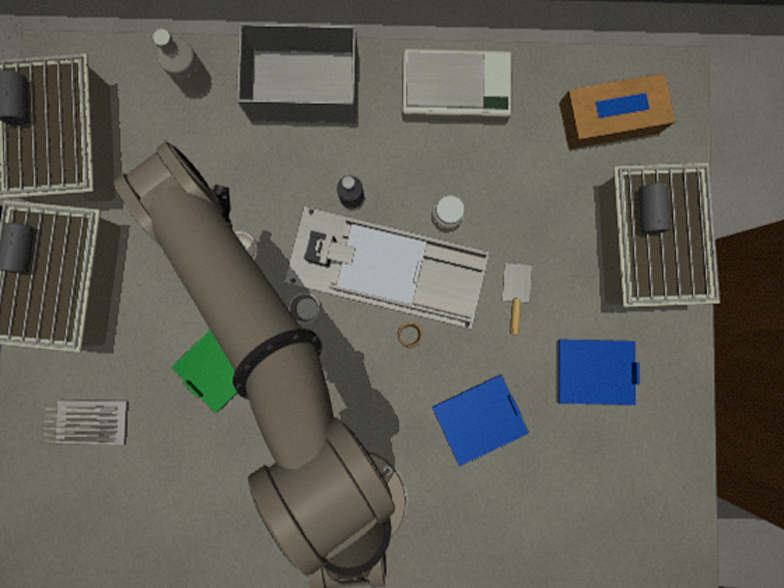

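The board lies flat, the tongue is over its edge at crop (445,270), and the bystanders in view are where they were. The bowl is partly hidden by the arm but was not touched. I hand in.

```bash
python3 -c "
from station import bot
print(bot.hand_in())"
```

```text
the job is handed in; nothing more can be done
None
```

I pushed the board along the rails by its lip with the shut fingertips until it dropped into the notches. Then I pushed the bolt tab home, withdrew clear of everything, and handed in at about 15 s. The hand-in gives no verdict.

**Last checks:**
- **Board:** it lies flat between the guides in the pictures.
- **Bolt:** the tab did not move when I pushed it again with about 15 N, so I take it to be at its end stop.
- **Bystanders:** those in view had not moved. The bowl was partly hidden by the arm in the final picture, but the gripper stayed well above it.

**Disagreements:**
- **Tongue cover:** the tongue measured about 21 mm over the board, against the nominal 24 mm. I put this down to pixel error and the board's play.
- **Notch position:** the notches measured 6 to 8 mm further along than my plate-centred dock frame predicted. I therefore went by the visible drop and the forces, not by that frame, and did not measure the board's distance from the seat point independently.

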